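# Start the tape machine and run out a long strip

### The arm

A 6-joint arm with a two-finger parallel gripper is mounted at the origin on a cart in front of the work surface, level with it; the furniture and walls round the work are solid. World frame = base frame: x ahead of the robot, y to its left, z up, the work surface at z = 0. Lengths are in m, angles in degrees, forces in N, time in s.
With the tool pointing down it reaches from about 0.375 to 0.9 m from the base axis. Payload 3.1 kg.
Tool frame: the origin (TCP) lies midway between the tips of the shut fingers; the grasp point (between the pads) lies 19 mm behind it; z points along the fingers, y is the line along which they close (so a half turn about z gives the same grasp; the last joint's range is limited). The gripper opens to 87 mm and grips with 3 to 60 N. Pads are 19 mm wide; open, the fingers measure 117 mm over their backs; the gripper's body (75 mm by 190 mm) begins 51 mm behind the grasp point.
Start: joints at [-85.457, 30.224, 82.088, -0, 67.689, -10.227], TCP at [0.159, -0.604, 0.223] pointing down, gripper open.
Joint ranges: [-176.69, 176.69], [-43.24, 126.21], [12.49, 139.97], [-82, 262], [0, 151.66], [-163.58, 163.58]. Speed limits (degrees/s): [159.86, 159.86, 180, 180, 180, 180].

### API

Orientations are given as a 3x3 rotation matrix whose columns are the frame's x, y, z axes.
In Python, from rig import bot, cam, hand_in gives the robot as it stands (bot), with the cameras (cam) and the job as plain functions.
- The arm moves only by the tool pendant, called after "Request:" as name(argument=value, ...) on one line, values as JSON. Schema: {"type":"object","properties":{"segments":{"type":"array","items":{"type":"number"},"minItems":7,"maxItems":140},"only":{"type":"string"},"quiet":{"type":"boolean"},"lines":{"type":"string"}},"required":["segments"],"additionalProperties":false}. segments is one flat list of numbers that holds 1 to 20 rows one after another, with no inner brackets; each row has 7 numbers: dx, dy, dz in shares of 0.75 m (1.0 is 0.75 m), then a rotation vector rx, ry, rz in normalised numbers (1 is 60 degrees), then the opening from 0.0 (shut) to 1.0 (fully open); each row is the pose to reach, as a shift and turn from the pose commanded when the call began, along the tool's axes at that moment; what a row does not reach only later rows make up. A row lasts 1/10 s, in which the tool goes at most 0.05 m and 8.59 degrees, less where a joint would pass 70% of its speed; a pose out of reach is approached as far as the arm can. The fingers move at their own pace and stop on an object; the grip force is fixed at half the most. Time passes only in rows, so rows that do not move let the fingers close. The tool returns the time, the measured TCP pose, the force, the opening and the grip force at its end. only (a regular expression) keeps the lines of the reply that match it, lines (a string "A,B") keeps lines A to B, and quiet returns only ok. No shift or turn number may pass 1 either way. Input that does not fit is refused with a message, and nothing moves.
- bot.read_state(): the state, without advancing time (a new reading comes with each control period).
- cam.capture(name): name is "scene" or "top"; returns a dict with "color" (420x560x3 uint8, red, green, blue), "K" (3x3 intrinsics, pixels), "view" (4x4, takes a point from world to camera coordinates). Camera axes: x right, y up, looking along -z (the intrinsics and any distortion apply to the point x, -y, -z); pixel columns grow to the right and rows downward; lengths in m; the calibration is good to about 2 mm. A picture is of the moment at which its call begins. There is no depth.
- hand_in(): hands the job in; it is judged then, once.
The state is a dict: "time_s": time; "joint_positions": joint angles; "qvel": joint speeds; "tau": joint torques, N m; "position": TCP position; "tcp_rot": TCP orientation; "force": force on the tool from outside, world axes, zero at the start; "moment": the same for the moment, N m; "opening": opening from 0.0 (shut) to 1.0 (fully open); "grasp_force": force on a finger pad.
Only numpy, scipy, OpenCV 4.12 (cv2) and the standard library are available. Lean on these libraries where they do the work, as an engineer would, in place of code of your own. Each camera call takes 0.05 s, during which the arm holds its last target. There are 200 camera calls.

### The job

Get the tape machine on the bench to run out a long strip, using only your fingertips: first switch it on by pressing the raised end of its rocker right down, then press the long bar-shaped key right down so that it latches, and last press the big round mushroom button right down and finish with it still held down. Press no other key, and leave the things lying round the machine where they are: nothing is to be picked up.

Things in the scene. Friction and masses are not known exactly. Their poses are not given: they have to be found in the camera images.
- machine: Grey tape machine, fixed. Origin on the bench under the centre of its control desk; x points away from the operator, y to the operator's left, z up. Desk 170 (x) x 216 (y) mm, flat top plate at z = 50 mm. Front row at x = -42: rocker and mushroom button, at y = +56 and -56 mm or swapped; back row at x = +42: length keys at y = 64, 0, -64. Tape roll head behind x = 115, up to 160 mm high.
- rocker (a joint): Black V-shaped rocker switch; two facets 30 mm long (machine x) x 26 wide, hinge between them along machine y. Value in rad: 0 = off (start, within 0.02), front facet (to the operator) raised at 0.35 rad, rear one level; 0.35 = on, front facet level. Stays where pushed; about 3 N down on the raised end turns it.
- rocker_raised_end (a point): point on the upper face of the rocker's front facet (the one raised at the start), on the middle line, 24 mm from the hinge, i.e. 6 mm from the facet's end; about 21 mm above the desk plate when off and 12.5 mm when on (the rigid stop). Moves with the rocker.
- bar_key (a joint): The bar-shaped length key (long strip): black cap 16 (machine x) x 46 (y) mm. Back row, keys 64 mm apart in any order. Value: m pushed down, 0 = up (start), 0.007 = fully down on its stop. Moves at about 3 N, no spring: latches, i.e. stays where pushed.
- bar_key_top (a point): centre of the top face of the bar key's cap, 16 mm above the desk plate when up; moves with the key. Axes as the machine's (x away from its front, y to the operator's left, z up).
- square_key (a joint): The square length key (medium strip): black cap 22 x 22 mm, not to be pressed. Back row, keys 64 mm apart in any order. Value: m pushed down, 0 = up (start), 0.007 = fully down on its stop. Moves at about 3 N, no spring: latches, i.e. stays where pushed.
- square_key_top (a point): centre of the top face of the square key's cap, 16 mm above the desk plate when up; moves with the key. Axes as the machine's (x away from its front, y to the operator's left, z up).
- round_key (a joint): The small round length key (short strip): black cap 22 mm in diameter, not to be pressed. Back row, keys 64 mm apart in any order. Value: m pushed down, 0 = up (start), 0.007 = fully down on its stop. Moves at about 3 N, no spring: latches, i.e. stays where pushed.
- round_key_top (a point): centre of the top face of the round key's cap, 16 mm above the desk plate when up; moves with the key. Axes as the machine's (x away from its front, y to the operator's left, z up).
- feed (a joint): Feed button: black round mushroom head 36 mm in diameter, the largest button, in the front row. Value in m: 0 = up, 0.007 = fully down on its stop. It springs back when let go: 2 N to start, 6 N to be fully down.
- feed_top (a point): centre of the top of the mushroom head, 20 mm above the desk plate when up; moves with the button.
- feed_unit: the feed button with its round grey collar (50 mm in diameter, 4 mm high); origin on the desk plate under the button's centre.
- spare_roll: loose brown tape roll lying flat beside the right of the desk, 108 mm in diameter, 48 mm high; origin under its centre. Leave alone.
- nut_driver: loose nut driver with a red handle, 196 mm long, 29 mm thick, lying beside the left of the desk; origin under its centre, its length along its y. Leave alone.
- caliper: loose steel caliper, 229 x 76 x 9 mm, lying farther to the left; origin under its centre, its length along its y. Leave alone.
- spray_can: loose upright spray can, 53 mm in diameter, 191 mm high, standing left of the roll head; origin under its centre. Leave alone.

How it is judged (in metres and radians):
On the way, in this order (a step that is already met when the one before it is completed fails the run):
1. the rocker is switched on (value of joint rocker above 0.28 rad), for 0.2 s.
2. the bar key is latched down (value of joint rocker above 0.28 rad and value of joint bar_key above 0.0055 m), for 0.2 s.
3. the feed button is pressed and held (all of step 2 and value of joint feed above 0.005 m), for 0.3 s.
At the end, for the whole second after the job is handed in: The rocker is on (over 0.28 of 0.35 rad), the bar key latched (over 5.5 of 7 mm down), the feed button held down by the fingers (over 5 of 7 mm, over 1 N) and the round and square keys up (under 2 mm) (all of step 3 and value of joint each of round_key, square_key below 0.002 m and contact force between the fingers and feed_unit above 1 N); the arm keeps its last pose, push and grip.
It fails at once if the round or the square key is pressed (value of joint any of round_key, square_key above 0.003 m).
It fails at once if the bar key is pressed before the machine is switched on (value of joint bar_key above 0.003 m and not (value of joint rocker above 0.28 rad)).
It fails at once if the feed button is pressed before the machine is on and the bar key is latched (value of joint feed above 0.003 m and not (value of joint rocker above 0.28 rad and value of joint bar_key above 0.0055 m)).
It fails at once if a thing lying round the machine is moved by more than 20 mm or lifted (distance of any of spare_roll, nut_driver, caliper, spray_can from where it was at the start of the episode above 0.02 m).
It also fails if it takes over 38 s, if anything falls off the work surface, if the arm or the gripper's body presses on something with over 40 N, if the wrist force passes 120 N, or if a joint passes its speed limit or range.

## Working session

There is one attempt and no reset: what is moved stays moved. The work goes in short steps, Python scripts to look and compute and a tool call to move; the robot and the scene stay as the last step left them, time stands still between calls to the robot, and variables do not carry over. Pictures are saved under pics/ and viewed, at most 10 in all, crops included, and the job is handed in when it is done.

```bash
ls; mkdir -p pics; python3 - <<'E'
from rig import bot, cam, hand_in
import cv2,numpy as np
for n in("scene","top"):
    c=cam.capture(n);cv2.imwrite(f"pics/{n}0.png",c["color"][:,:,::-1]);print(n,{k:np.round(v,4).tolist() for k,v in c.items() if k!="color"})
s=bot.read_state();print(s["time_s"],s["position"],s["tcp_rot"],s["opening"],s["force"])
E
```

```text
pics
rig.py
scene {'K': [[385.0206, 0.0, 280.7316], [0.0, 385.0206, 209.7544], [0.0, 0.0, 1.0]], 'view': [[-0.9205, -0.3905, 0.0152, 0.5773], [0.3073, -0.6992, 0.6455, -0.1981], [-0.2414, 0.5988, 0.7636, -1.0011], [0.0, 0.0, 0.0, 1.0]]}
top {'K': [[473.8498, 0.0, 286.5993], [0.0, 473.8498, 213.4778], [0.0, 0.0, 1.0]], 'view': [[-0.0056, -0.9999, 0.0099, 0.0575], [0.989, -0.0041, 0.1481, -0.64], [-0.148, 0.0107, 0.9889, -1.1735], [0.0, 0.0, 0.0, 1.0]]}
0.1 [ 0.15933212 -0.60367466  0.2217036 ] [[ 9.66941117e-01  2.54999691e-01 -1.83699921e-04]
 [ 2.54999575e-01 -9.66939314e-01  1.89181504e-03]
 [ 3.04785575e-04 -1.87611715e-03 -9.99998194e-01]] 0.9991987085873009 [-0.07819379  0.63607434 -0.4948183 ]
```

View pics/top0.png

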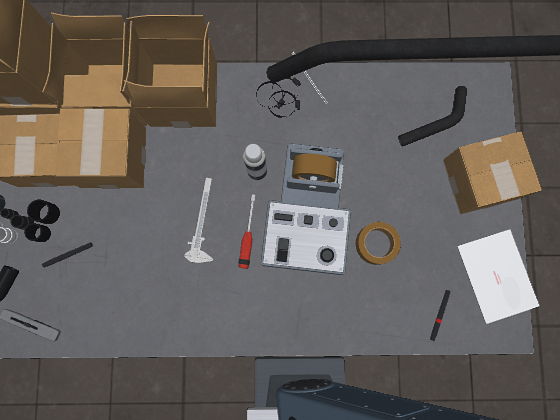

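View pics/scene0.png

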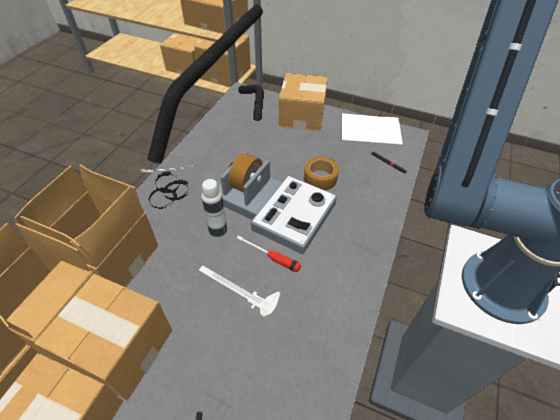

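```bash
cat > h.py <<'E'
import numpy as np,cv2
from rig import bot, cam, hand_in
def ray(c,uv,z):
    R=c["view"][:3,:3];t=c["view"][:3,3];o=-R.T@t
    p=np.linalg.inv(c["K"])@[uv[0],uv[1],1];d=R.T@np.array([p[0],-p[1],-p[2]])
    return o+d*(z-o[2])/d[2]
def pix(c,P):
    q=c["view"][:3,:3]@P+c["view"][:3,3];q=c["K"]@[q[0],-q[1],-q[2]];return q[:2]/q[2]
E
python3 - <<'E'
from h import *
for n,(x0,y0,x1,y1),s in(("top",(250,190,360,285),7),("scene",(240,170,345,255),7)):
    c=cam.capture(n);im=c["color"][:,:,::-1]
    g=cv2.cvtColor(im,cv2.COLOR_BGR2GRAY)
    roi=g[y0:y1,x0:x1]
    m=(roi>150).astype(np.uint8)
    k,l,st,ce=cv2.connectedComponentsWithStats(m);i=1+np.argmax(st[1:,4])
    pl=(l==i).astype(np.uint8);cs,_=cv2.findContours(pl,cv2.RETR_EXTERNAL,cv2.CHAIN_APPROX_NONE)
    hull=cv2.convexHull(max(cs,key=cv2.contourArea))
    r=cv2.approxPolyDP(hull,5,True)[:,0]+[x0,y0]
    print(n,"plate",[(p.tolist(),ray(c,p,.05).round(4).tolist()) for p in r])
    f=np.zeros_like(pl);cv2.fillConvexPoly(f,hull,1)
    f=cv2.erode(f,np.ones((3,3)))
    d=((roi<75)&(f>0)).astype(np.uint8)
    k,l,st,ce=cv2.connectedComponentsWithStats(d)
    for j in range(1,k):
        if st[j,4]>12:
            p=ce[j]+[x0,y0];print(st[j].tolist(),p.round(1),ray(c,p,.063).round(4))
    cv2.imwrite(f"pics/{n}1.png",cv2.resize(im[y0:y1,x0:x1],None,fx=s,fy=s,interpolation=cv2.INTER_CUBIC)[:600])
E
```

```text
top plate [([270, 203], [0.6674, 0.0971, 0.05]), ([348, 211], [0.6457, -0.1038, 0.05]), ([342, 271], [0.4923, -0.0848, 0.05]), ([263, 262], [0.516, 0.1149, 0.05])]
[24, 23, 18, 8, 109] [282.6 216.7] [0.6296 0.0648 0.063 ]
[54, 25, 9, 10, 70] [307.8 219.5] [0.6224 0.0008 0.063 ]
[79, 29, 9, 8, 53] [332.7 222.4] [ 0.6145 -0.0622  0.063 ]
[26, 48, 13, 24, 230] [282.3 249.7] [0.546 0.066 0.063]
[70, 58, 14, 14, 132] [326.6 254.8] [ 0.5325 -0.0454  0.063 ]
scene plate [([240, 193], [0.7489, 0.0215, 0.05]), ([290, 176], [0.641, -0.1034, 0.05]), ([335, 196], [0.4891, -0.0799, 0.05]), ([301, 245], [0.5178, 0.1231, 0.05]), ([254, 222], [0.6644, 0.1031, 0.05]), ([240, 205], [0.7277, 0.0632, 0.05])]
[50, 12, 7, 7, 36] [292.8 185.3] [ 0.6144 -0.0583  0.063 ]
[8, 18, 13, 15, 25] [253.6 194.9] [0.7036 0.0229 0.063 ]
[72, 23, 11, 9, 80] [317. 197.] [ 0.5333 -0.0435  0.063 ]
[38, 26, 9, 7, 43] [282.1 199.1] [0.622  0.0045 0.063 ]
[25, 38, 12, 13, 68] [270.4 214.2] [0.6299 0.0691 0.063 ]
[48, 48, 22, 12, 143] [298.6 223.8] [0.5463 0.0694 0.063 ]
```

View pics/top1.png

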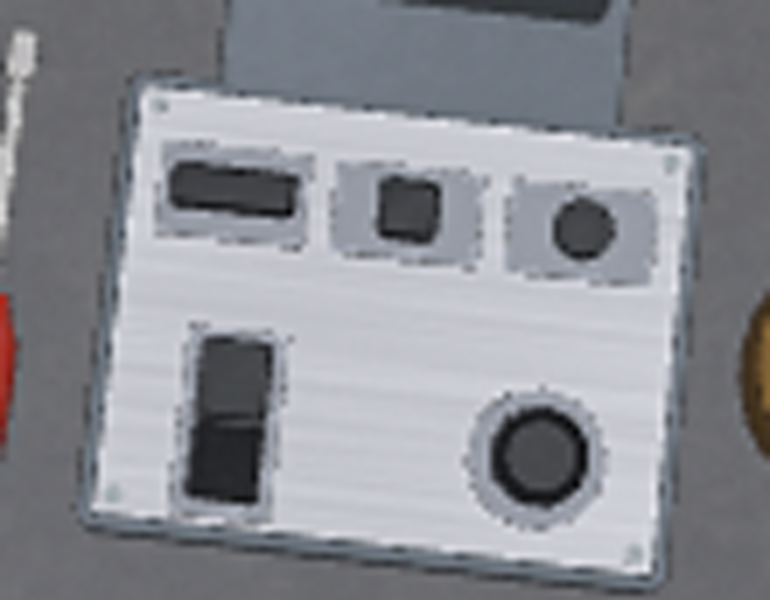

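View pics/scene1.png

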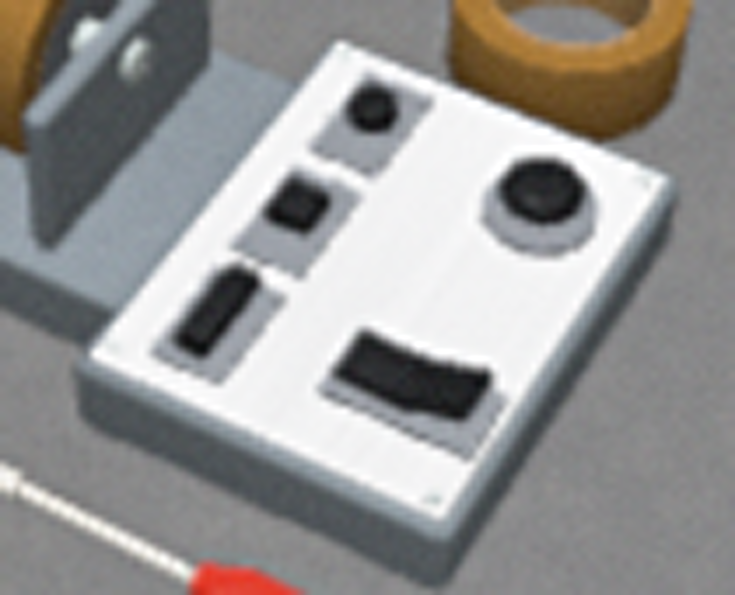

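```bash
cat >> h.py <<'E'
L=np.array([[42,64],[42,0],[42,-64],[-42,-56]])/1e3
T=[(282.6,216.7),(307.8,219.5),(332.7,222.4),(326.6,254.8)];S=[(270.4,214.2),(282.1,199.1),(292.8,185.3),(317,197)]
Z=[.064,.064,.064,.068]
def fit():
    t,s=cam.capture("top"),cam.capture("scene")
    A=np.array([ray(t,p,z)[:2] for p,z in zip(T,Z)]);B=np.array([ray(s,p,z)[:2] for p,z in zip(S,Z)])
    W=(A+B)/2;l=L-L.mean(0);w=W-W.mean(0)
    a=np.arctan2((l[:,0]*w[:,1]-l[:,1]*w[:,0]).sum(),(l*w).sum())
    R=np.array([[np.cos(a),-np.sin(a)],[np.sin(a),np.cos(a)]]);o=W.mean(0)-R@L.mean(0)
    return R,o,a,A-(L@R.T+o),B-(L@R.T+o)
E
python3 - <<'E'
from h import *
R,o,a,e,f=fit();print(o,np.degrees(a));print((e*1e3).round(1));print((f*1e3).round(1))
np.savez("fit.npz",R=R,o=o,a=a)
t=cam.capture("top")
can=ray(t,(254,150),.19);print("can machine",R.T@(can[:2]-o))
s=bot.read_state();P=s["position"];Q=s["tcp_rot"];yaw=np.degrees(np.arctan2(Q[1,0],Q[0,0]))
print("turn about tool z",yaw-np.degrees(a))
for n,l,z in(("rocker",(-.069,.056),.10),("bar",(.042,.064),.1),("feed",(-.042,-.056),.1)):
    p=np.r_[R@l+o,z];print(n,p,"tool delta",(Q.T@(p-P)).round(4))
E
```

```text
[0.58031273 0.00860143] -6.85639062899167
[[-0.1 -2.3]
 [ 0.1 -2.7]
 [ 0.1 -2.3]
 [ 0.3 -2.9]]
[[-0.1  2.8]
 [-0.3  1.9]
 [-0.3  2.4]
 [ 0.2  3.1]]
can machine [0.17175778 0.14356633]
turn about tool z 21.625595147614828
rocker [0.51849153 0.07243825 0.1       ] tool delta [ 0.5198 -0.5626  0.1226]
bar [0.62965276 0.06712972 0.1       ] tool delta [ 0.6259 -0.5292  0.1226]
feed [ 0.53192775 -0.04198408  0.1       ] tool delta [ 0.5036 -0.4486  0.1226]
```

The rows are not in the units I measure in: shifts go in shares of 0.75 m and turns go in shares of 60 degrees. I convert before sending: -0.562 m / 0.75 = -0.7493, 0.05 m / 0.75 = 0.0667, 21.6 degrees / 60 = 0.36.

Request:
pendant(segments=[0.1733,-0.1867,0,0,0,0.1,0,0.3467,-0.3733,0,0,0,0.1833,0,0.52,-0.56,0,0,0,0.2667,0,0.6933,-0.7493,0,0,0,0.36,0,0.6933,-0.7493,0,0,0,0.36,0,0.6933,-0.7493,0,0,0,0.36,0,0.6933,-0.7493,0,0,0,0.36,0,0.6933,-0.7493,0,0,0,0.36,0,0.6933,-0.7493,0,0,0,0.36,0,0.6933,-0.7493,0,0,0,0.36,0,0.6933,-0.7493,0,0,0,0.36,0,0.6933,-0.7493,0,0,0,0.36,0,0.6933,-0.7493,0,0,0,0.36,0,0.6933,-0.7493,0,0,0,0.36,0,0.6933,-0.7493,0,0,0,0.36,0,0.6933,-0.7493,0.0667,0,0,0.36,0,0.6933,-0.7493,0.12,0,0,0.36,0,0.6933,-0.7493,0.1467,0,0,0.36,0,0.6933,-0.7493,0.1467,0,0,0.36,0,0.6933,-0.7493,0.1467,0,0,0.36,0])

```text
time_s: 2.35
position: [0.5193, 0.0716, 0.1128]
tcp_rot: [[0.993, -0.119, 0.0], [-0.119, -0.993, 0.0], [0.0, -0.0, -1.0]]
force: [-0.6, -0.1, -0.0]
opening: 0.006
grasp_force: 0.0
```

```bash
cat >> h.py <<'E'
def go(l,z):
    d=np.load("fit.npz");s=bot.read_state();P=s["position"];Q=s["tcp_rot"]
    print(P.round(4),"mach",(d["R"].T@(P[:2]-d["o"])).round(4),"delta",(Q.T@(np.r_[d["R"]@l+d["o"],z]-P)).round(4),"F",s["force"].round(1),s["time_s"],s["opening"],"x",Q[:,0].round(3),"z",Q[:,2].round(3))
E
python3 - <<'E'
from h import *
go((-.066,.056),.085)
for n in("top","scene"):
    c=cam.capture(n);im=c["color"][:,:,::-1]
    u,v=pix(c,np.array([.55,.03,.06])).astype(int);cv2.imwrite(f"pics/{n}2.png",cv2.resize(im[v-60:v+60,u-75:u+75],None,fx=5,fy=5,interpolation=cv2.INTER_CUBIC))
E
```

```text
[0.5193 0.0716 0.1128] mach [-0.0681  0.0553] delta [ 0.0021 -0.0007  0.0278] F [-0.6 -0.1 -0. ] 2.35 0.005533750038084774 x [ 0.993 -0.119  0.   ] z [ 0.  0. -1.]
```

View pics/scene2.png

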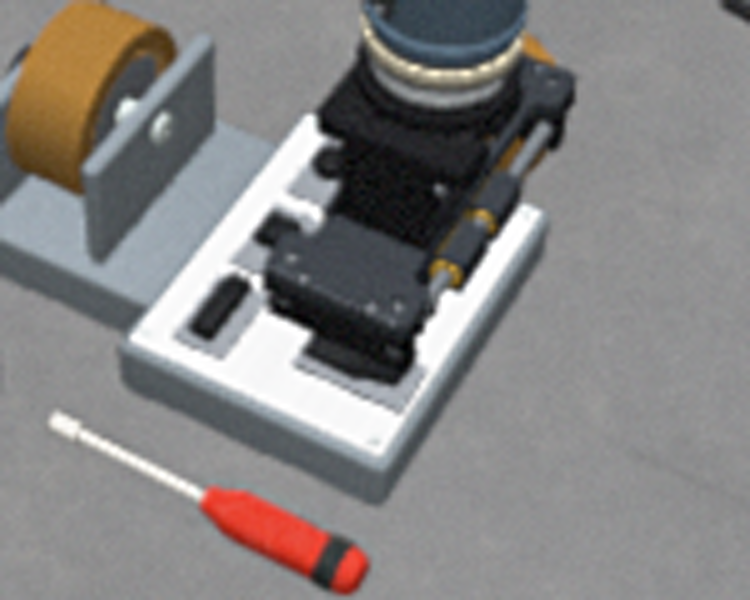

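Converted, 0.05 m / 0.75 = 0.0667, 0.049 m / 0.75 = 0.0653.

Request:
pendant(segments=[0.0027,-0.0013,0.0333,0,0,0,0,0.0027,-0.0013,0.0467,0,0,0,0,0.0027,-0.0013,0.0533,0,0,0,0,0.0027,-0.0013,0.0573,0,0,0,0,0.0027,-0.0013,0.0613,0,0,0,0,0.0027,-0.0013,0.064,0,0,0,0,0.0027,-0.0013,0.0653,0,0,0,0,0.0027,-0.0013,0.0667,0,0,0,0,0.0027,-0.0013,0.0667,0,0,0,0])

```text
time_s: 3.35
position: [0.5211, 0.0725, 0.0628]
tcp_rot: [[0.993, -0.119, 0.0], [-0.119, -0.993, -0.0], [0.0, 0.0, -1.0]]
force: [-2.6, 0.3, 3.9]
opening: 0.006
grasp_force: 2.1
```

```bash
python3 -c "
from h import *
go((-.066,.056),.062)"
```

```text
[0.5211 0.0725 0.0628] mach [-0.0664  0.0563] delta [0.0004 0.0003 0.0008] F [-2.6  0.3  3.9] 3.35 0.006164131994798595 x [ 0.993 -0.119  0.   ] z [ 0. -0. -1.]
```

Contact at 0.0628, 4 N: turning but not yet at the stop; press until the force climbs.

Converted, 0.002 m / 0.75 = 0.0027, 0.001 m / 0.75 = 0.0013.

Request:
pendant(segments=[0,0,0.0013,0,0,0,0,0,0,0.0027,0,0,0,0,0,0,0.0027,0,0,0,0])

```text
time_s: 3.65
position: [0.5211, 0.0725, 0.0625]
tcp_rot: [[0.993, -0.119, 0.001], [-0.119, -0.993, -0.0], [0.001, 0.0, -1.0]]
force: [-4.2, 0.4, 17.3]
opening: 0.006
grasp_force: 8.8
```

```bash
python3 -c "
from h import *
go((-.066,.056),.062)"
```

```text
[0.5211 0.0725 0.0625] mach [-0.0664  0.0564] delta [0.0004 0.0004 0.0005] F [-4.2  0.4 17.3] 3.65 0.00581080512894685 x [ 0.993 -0.119  0.001] z [ 0.001 -0.    -1.   ]
```

Converted, 0.108 m / 0.75 = 0.144, -0.04 m / 0.75 = -0.0533.

Request:
pendant(segments=[0,0,-0.0267,0,0,0,0,0,0,-0.0533,0,0,0,0,0,0,-0.0533,0,0,0,0,0.0533,-0.004,-0.0533,0,0,0,0,0.1067,-0.008,-0.0533,0,0,0,0,0.144,-0.0107,-0.0533,0,0,0,0,0.144,-0.0107,-0.04,0,0,0,0,0.144,-0.0107,-0.0333,0,0,0,0,0.144,-0.0107,-0.0333,0,0,0,0])

```text
time_s: 4.55
position: [0.6265, 0.0678, 0.0833]
tcp_rot: [[0.993, -0.119, -0.006], [-0.119, -0.993, 0.0], [-0.006, 0.0, -1.0]]
force: [0.4, 0.5, 0.5]
opening: 0.007
grasp_force: 0.0
```

```bash
python3 - <<'E'
from h import *
go((.042,.064),.059)
for n in("scene","top"):
    c=cam.capture(n);im=c["color"][:,:,::-1]
    u,v=pix(c,np.array([.58,.03,.06])).astype(int);cv2.imwrite(f"pics/{n}3.png",cv2.resize(im[v-50:v+50,u-60:u+60],None,fx=6,fy=6,interpolation=cv2.INTER_CUBIC))
E
```

```text
[0.6265 0.0678 0.0833] mach [0.0388 0.0642] delta [0.0034 0.0002 0.0242] F [0.4 0.5 0.5] 4.55 0.00727417718693753 x [ 0.993 -0.119 -0.006] z [-0.006  0.    -1.   ]
```

View pics/scene3.png

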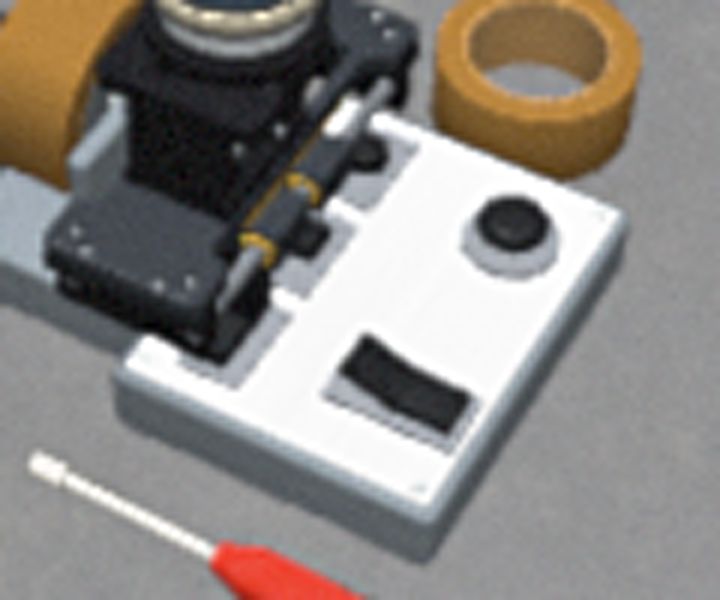

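Converted, 0.005 m / 0.75 = 0.0067.

Request:
pendant(segments=[0,0,0,0,0,0,0,0,0,0.0067,0,0,0,0])

```text
time_s: 4.85
position: [0.6297, 0.0676, 0.0815]
tcp_rot: [[0.993, -0.119, 0.002], [-0.119, -0.993, -0.0], [0.002, -0.0, -1.0]]
force: [0.6, -0.8, 0.2]
opening: 0.004
grasp_force: 0.0
```

```bash
python3 -c "
from h import *
go((.042,.064),.059)"
```

```text
[0.6297 0.0676 0.0815] mach [0.042  0.0645] delta [-0.      0.0005  0.0225] F [ 0.6 -0.8  0.2] 4.85 0.003951920668735739 x [ 0.993 -0.119  0.002] z [ 0.002 -0.    -1.   ]
```

Converted, 0.022 m / 0.75 = 0.0293, 0.021 m / 0.75 = 0.028.

Request:
pendant(segments=[0,0,0.0107,0,0,0,0,0,0,0.016,0,0,0,0,0,0,0.02,0,0,0,0,0,0,0.0227,0,0,0,0,0,0,0.0253,0,0,0,0,0,0,0.028,0,0,0,0,0,0,0.0293,0,0,0,0,0,0,0.0293,0,0,0,0])

```text
time_s: 5.65
position: [0.6286, 0.0676, 0.0594]
tcp_rot: [[0.993, -0.119, -0.001], [-0.119, -0.993, -0.0], [-0.001, 0.0, -1.0]]
force: [-4.3, -0.7, 7.4]
opening: 0.008
grasp_force: 3.7
```

```bash
python3 -c "
from h import *
go((.042,.064),.059)"
```

```text
[0.6286 0.0676 0.0594] mach [0.0409 0.0643] delta [0.0011 0.0003 0.0004] F [-4.3 -0.7  7.4] 5.65 0.007601654004400565 x [ 0.993 -0.119 -0.001] z [-0.001 -0.    -1.   ]
```

Converted, 0.002 m / 0.75 = 0.0027, 0.001 m / 0.75 = 0.0013.

Request:
pendant(segments=[0,0,0.0013,0,0,0,0,0,0,0.0027,0,0,0,0,0,0,0.0027,0,0,0,0,0,0,0.0027,0,0,0,0])

```text
time_s: 6.05
position: [0.6287, 0.0676, 0.0593]
tcp_rot: [[0.993, -0.119, -0.001], [-0.119, -0.993, -0.0], [-0.0, 0.0, -1.0]]
force: [-5.9, -0.1, 16.7]
opening: 0.0
grasp_force: 8.5
```

```bash
python3 -c "
from h import *
go((-.042,-.056),.1)"
```

```text
[0.6287 0.0676 0.0593] mach [0.041  0.0644] delta [-0.0831  0.1203 -0.0407] F [-5.9 -0.1 16.7] 6.05 0.00020622581678754855 x [ 0.993 -0.119 -0.   ] z [-0.001 -0.    -1.   ]
```

Converted, 0.12 m / 0.75 = 0.16, -0.084 m / 0.75 = -0.112.

Request:
pendant(segments=[0,0,-0.0267,0,0,0,0,0,0,-0.06,0,0,0,0,0,0,-0.06,0,0,0,0,-0.0267,0.04,-0.06,0,0,0,0,-0.056,0.08,-0.06,0,0,0,0,-0.084,0.12,-0.06,0,0,0,0,-0.112,0.16,-0.06,0,0,0,0,-0.112,0.16,-0.0467,0,0,0,0,-0.112,0.16,-0.036,0,0,0,0,-0.112,0.16,-0.036,0,0,0,0,-0.112,0.16,-0.036,0,0,0,0])

```text
time_s: 7.15
position: [0.5322, -0.0409, 0.0829]
tcp_rot: [[0.993, -0.118, -0.0], [-0.118, -0.993, 0.0], [-0.0, -0.0, -1.0]]
force: [0.6, -0.7, 0.2]
opening: 0.004
grasp_force: 0.0
```

```bash
python3 - <<'E'
from h import *
go((-.042,-.056),.063)
c=cam.capture("scene");im=c["color"][:,:,::-1]
u,v=pix(c,np.array([.58,.03,.06])).astype(int);cv2.imwrite("pics/scene4.png",cv2.resize(im[v-50:v+50,u-60:u+60],None,fx=6,fy=6,interpolation=cv2.INTER_CUBIC))
E
```

```text
[ 0.5322 -0.0409  0.0829] mach [-0.0418 -0.0549] delta [-0.0002  0.0011  0.0199] F [ 0.6 -0.7  0.2] 7.15 0.004472931190533911 x [ 0.993 -0.118 -0.   ] z [-0.  0. -1.]
```

View pics/scene4.png

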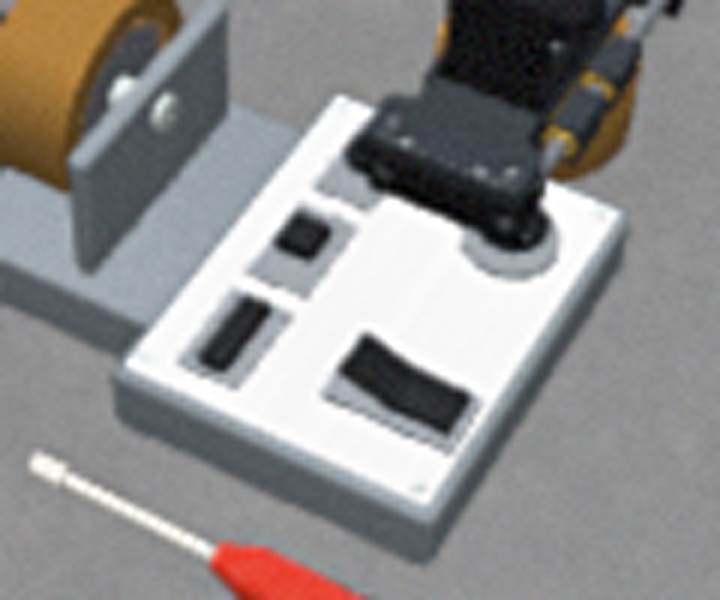

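The bar key now sits lower than the square key, the rocker is on, and the fingertips are over the mushroom button (about 515,230).

Converted, 0.022 m / 0.75 = 0.0293, 0.02 m / 0.75 = 0.0267.

Request:
pendant(segments=[0,0.0013,0.0107,0,0,0,0,0,0.0013,0.016,0,0,0,0,0,0.0013,0.02,0,0,0,0,0,0.0013,0.024,0,0,0,0,0,0.0013,0.0267,0,0,0,0,0,0.0013,0.0287,0,0,0,0,0,0.0013,0.0293,0,0,0,0,0,0.0013,0.0293,0,0,0,0,0,0.0013,0.0293,0,0,0,0,0,0.0013,0.0293,0,0,0,0,0,0.0013,0.0293,0,0,0,0,0,0.0013,0.0293,0,0,0,0])

```text
time_s: 8.4
position: [0.5315, -0.0423, 0.0633]
tcp_rot: [[0.993, -0.119, 0.001], [-0.119, -0.993, 0.0], [0.001, -0.0, -1.0]]
force: [-2.3, 3.3, 13.9]
opening: 0.007
grasp_force: 7.3
```

```bash
python3 -c "
from h import *
go((-.042,-.056),.063)"
```

```text
[ 0.5315 -0.0423  0.0633] mach [-0.0423 -0.0563] delta [ 0.0003 -0.0003  0.0003] F [-2.3  3.3 13.9] 8.4 0.007295337048196383 x [ 0.993 -0.119  0.001] z [ 0.001  0.    -1.   ]
```

The button is on its stop, held at 14 N.

```bash
python3 -c "
from rig import bot, cam, hand_in
print(hand_in())"
```

```text
the job is handed in; nothing more can be done
None
```

I switched the rocker on, pressed the bar key down so it latched, and handed the job in at about 8.4 s with the mushroom button held on its stop at about 14 N; the hand-in returned no verdict.

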